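# Load the infrared microscope's sample tray

## Robot

A 7-joint arm with a two-finger parallel gripper is mounted at the origin on the work surface. World frame = base frame: x ahead of the robot, y to its left, z up, the work surface at z = 0. Lengths are in m, angles in degrees, forces in N, time in s.
With the tool pointing down it reaches from about 0.35 to 0.775 m from the base axis. Payload 3.1 kg.
Tool frame: the origin (TCP) lies at the very end of the fingers, on their centre line; the grasp point (between the pads) lies 19 mm behind it; z points along the fingers, y is the line along which they close (so a half turn about z gives the same grasp; the last joint's range is limited). The gripper opens to 85 mm and grips with 20 to 120 N. Pads are 22 mm wide; open, the fingers measure 114 mm over their backs; the gripper's body (76 mm by 85 mm) begins 54 mm behind the grasp point. The pads swing forward as they close: fully open they stand 13 mm farther back than shut.
Start: joints at [68.829, 17.813, 0.802, 86.603, -0.252, 75.585, -1.558], TCP at [0.177, -0.521, 0.231] pointing down, gripper open.
Joint ranges: [-154.91, 154.91], [-16.99, 109.72], [-72.82, 74.43], [7.12, 147.25], [-82.49, 262.49], [11.32, 116.49], [-174.64, 174.64]. Speed limits (degrees/s): [159.86, 159.86, 180, 180, 180, 180, 180].

## Interface

Orientations are given as [roll, pitch, yaw] about the fixed x, y, z axes, in that order (R = Rz(yaw) Ry(pitch) Rx(roll)).
In Python, from station import robot, cams, workorder gives the robot as it stands (robot), with the cameras (cams) and the job (workorder). Calls block until the motion is done:
- robot.move_to(position, orientation): joint-space move of the TCP to a pose.
- robot.line_to(position, orientation=None, velocity=0.15, f_stop=None): straight line of the TCP; orientation=None keeps the orientation; velocity is the mean speed in m/s. With f_stop (N) it stops when the force on the tool has changed by that much, and returns True; else False.
- robot.move_j(angles): joint-space move.
- robot.gripper_to(opening, force=None): opening from 0.0 (shut) to 1.0 (fully open); force is the grip in N (None keeps the last); returns when the fingers have stopped.
- robot.pause(seconds).
- robot.inverse_kinematics(position, orientation): joint angles nearest the present ones, or None.
- robot.sense(): the state.
- cams.grab_frame(name): name is "scene" or "top" or "wrist"; returns the picture (400x640x3 uint8, red, green, blue); there is no depth.
- cams.calibration(name): a dict with "mtx" (3x3 intrinsics, pixels), "extrinsics" (4x4, takes a point from world to camera coordinates); the wrist camera has in their place "T_tool_cam" (4x4, takes a point from camera to tool coordinates, whose origin is the TCP and whose axes are the flange's). Camera axes: x right, y up, looking along -z (the intrinsics and any distortion apply to the point x, -y, -z); pixel columns grow to the right and rows downward; lengths in m; the calibration is good to about 2 mm. A picture is of the moment at which its call begins: read the wrist's pose just before it. calibration takes no time and is no camera call.
A pose or a line that the arm cannot do raises robot.PlanningError and nothing moves.
- workorder.close_job(): hands the job in; it is judged then, once.
The state is a dict: "time_s": time; "joint_positions": joint angles; "dq": joint speeds; "joint_torque": joint torques, N m; "tool_pos": TCP position; "eef_rot": TCP orientation; "contact_force": force on the tool from outside, world axes, zero at the start; "torque": the same for the moment, N m; "finger_gap": opening from 0.0 (shut) to 1.0 (fully open); "gripper_force": force on a finger pad.
Only numpy, scipy, OpenCV 4.12 (cv2) and the standard library are available. Lean on these libraries where they do the work, as an engineer would, in place of code of your own. Each camera call takes 0.05 s, during which the arm holds its last target. There are 200 camera calls.

## Task

First clear the instrument stage: the orange slide mailer that was left lying on it goes into the orange bin. Then fit the sample tray into the stage (hook its tongue under the red retaining lip, rotate its handle end down until the tray lies fully home and flat, and let go of it), sort the slide mailers on the bench, every blue one into the tray and every orange one into the orange bin, and when all are in, press the blue scan button on the stage right down. Leave the jar, the beaker, the screwdriver and the objective lens where they are.

Things in the scene. Friction and masses are not known exactly. Their poses are not given: they have to be found in the camera images.
- stage: Instrument stage, fixed: white block 183 (x) by 196 (y) mm, flat top (the tray's floor) 30 mm above the bench. Origin: on the bench, below where the tray's origin belongs; x points away from the robot, z up. A control deck with the scan button, 84 mm wide and 30 mm high, projects to x = -157. Side guides (inner faces y = +-89 mm) rise 8 mm, flared to 17 mm.
- stage_lip (a point): Middle of the lower edge of the red retaining lip on the stage's robot side, stage frame (-66, 0, 44) mm: 14 mm above the floor. The lip is 5 mm thick, 170 mm wide and opens towards +x; under it the wall's face is at x = -79 mm. The tray cannot go in flat: its tongue goes under the lip with the handle end raised about 0.3 rad, then the tray turns down.
- stage_stop (a point): Middle of the inner face of the steel stop at the stage's far end, at floor height, stage frame (68, 0, 30) mm. The stop is 120 mm wide and 11 mm high, with a sloped lead-in up to 18 mm above the floor. Once home the tray has about 7 mm of play between lip wall and stop.
- stage_floor (a point): Point on the stage's floor, stage frame (0, 0, 30) mm: where the tray's origin lies when the tray is home (a few mm of play in x and y).
- tray: Loose sample tray, 250 g, grey, blue floor and handle. Origin: underside centre of its pan, z up. Pan 110 (x) by 170 (y) mm: floor 5 mm thick, rim 4 mm thick, top at 14 mm. Aluminium tongue at -x: 5 mm thick, 150 wide, level with the underside, tip at x = -75. Upright blue handle plate: x 55 to 65, 60 wide, top at 55 mm. Starts flat on the bench beside the stage, tongue roughly towards the robot.
- tray_grip (a point): Grip point in the middle of the tray's handle plate: tray frame (60, 0, 42) mm. Grip firmly across the 10 mm thickness (along the tray's x).
- tray_tongue (a point): Middle of the tongue's tip, on the underside: tray frame (-75, 0, 0) mm. Home, it lies near x = -75 mm in the stage's frame, under the lip.
- bin: Low open orange bin, fixed to the bench on the other side of the stage from the tray's start (left or right), 120 mm (x) by 230 mm (y), its rim 16 mm above the bench, floor and walls about 4 mm thick. Origin: centre of its underside.
- scan (a joint): Travel of the scan button, 0 (up) to 0.006 m (fully down); spring return, fully down takes 5 N.
- scan_top (a point): Centre of the top of the round blue scan button (28 mm across) on the stage's control deck; it is pressed downwards.
- jar: Bystander: amber glass jar with a black cap, 52 mm across, 75 mm high; origin underside centre.
- beaker: Bystander: glass beaker, 64 mm across, 85 mm high; origin underside centre.
- driver: Bystander: screwdriver, 150 mm long, lying on the bench beyond the stage; origin underside centre.
- objective: Bystander: steel microscope objective, 34 mm across, 50 mm high, standing beyond the stage; origin underside centre.
- blue1: A closed blue plastic slide mailer (box for microscope slides), 76 x 28 x 24 mm, 60 g, with a white label on top and a thin black seam round it; a few of its kind may be absent. Origin: centre of its underside; x along its 76 mm length, z up. At the start it lies flat on the bench.
- blue2: A closed blue plastic slide mailer (box for microscope slides), 76 x 28 x 24 mm, 60 g, with a white label on top and a thin black seam round it; a few of its kind may be absent. Origin: centre of its underside; x along its 76 mm length, z up. At the start it lies flat on the bench.
- blue3: A closed blue plastic slide mailer (box for microscope slides), 76 x 28 x 24 mm, 60 g, with a white label on top and a thin black seam round it; a few of its kind may be absent. Origin: centre of its underside; x along its 76 mm length, z up. At the start it lies flat on the bench.
- orange1: A closed orange plastic slide mailer (box for microscope slides), 76 x 28 x 24 mm, 60 g, with a white label on top and a thin black seam round it; a few of its kind may be absent. Origin: centre of its underside; x along its 76 mm length, z up. At the start it lies flat on the bench.
- orange2: A closed orange plastic slide mailer (box for microscope slides), 76 x 28 x 24 mm, 60 g, with a white label on top and a thin black seam round it; a few of its kind may be absent. Origin: centre of its underside; x along its 76 mm length, z up. At the start it lies flat on the bench.
- orange3: A closed orange plastic slide mailer (box for microscope slides), 76 x 28 x 24 mm, 60 g, with a white label on top and a thin black seam round it; a few of its kind may be absent. Origin: centre of its underside; x along its 76 mm length, z up. At the start it lies flat on the bench.
- orange4: The orange slide mailer left on the stage: 76 x 28 x 24 mm, 60 g, like the others. It starts flat on the stage's floor (30 mm above the bench), lying across the stage, and is always there. Origin: centre of its underside; x along its 76 mm length, z up.

How it is judged:
By the outcome, as a careful person would: the job done as asked, in the order asked, and still so for the second after the job is handed in, with the robot touching nothing.
Of blue1, blue2, blue3 only 2 to 3 are there at a start; the rules pass over those that are not, and their reading is None.
Of orange1, orange2, orange3 only 2 to 3 are there at a start; the rules pass over those that are not, and their reading is None.
At some moment in a run one of blue1, blue2, blue3, orange1, orange2, orange3, orange4 may be knocked a few centimetres aside while the robot is not near it.
Once in a run the grip may slacken for a moment while it holds something.
It also fails if it takes over 192 s, if anything falls off the work surface, if the arm or the gripper's body presses on something with over 40 N, if the wrist force passes 120 N, or if a joint passes its speed limit or range.

## Working session

There is one attempt and no reset: what is moved stays moved. The work goes in short steps, each a Python script; the robot and the scene stay as the last script left them, time stands still between calls to the robot, and variables do not carry over. Pictures are saved under pics/ and viewed, at most 14 in all, crops included, and the job is handed in when it is done.

```bash
ls; mkdir -p pics
python3 - <<'E'
from station import robot, cams, workorder
import cv2,numpy as np
s=robot.sense();print(s)
for n in("scene","top"):
    im=cams.grab_frame(n);cv2.imwrite(f"pics/{n}0.png",im[:,:,::-1]);c=cams.calibration(n);print(n,c)
print(cams.calibration("wrist"))
E
```

```text
pics
station.py
{'time_s': 0.0, 'joint_positions': array([68.83032766, 17.86083352,  0.80102912, 86.69304601, -0.25308138,
       75.58090543, -1.55800923]), 'dq': array([ 0.01336183, -0.06467643, -0.08504927,  0.08931106,  0.03162912,
        0.03726437, -0.10648902]), 'joint_torque': array([ 8.11114273e-05, -3.79908228e+01,  1.45961610e-01, -2.30589151e+01,
        1.20489212e-02,  1.36929782e-02,  2.35627999e-05]), 'tool_pos': array([ 0.17686023, -0.52003059,  0.23020953]), 'eef_rot': array([-1.79867055e+02,  4.32711555e-03,  1.87856500e+01]), 'contact_force': array([-0.63670757, -0.36869766, -0.03952132]), 'torque': array([-0.05858403, -0.05669696,  0.00383686]), 'gripper_force': 0.0, 'finger_gap': 0.9970823016889021}
scene {'mtx': array([[362.85787175,   0.        , 313.65411115],
       [  0.        , 362.85787175, 203.56843063],
       [  0.        ,   0.        ,   1.        ]]), 'extrinsics': array([[ 0.80013228,  0.59980993, -0.00404798, -0.42106746],
       [-0.49526543,  0.6644494 ,  0.55965985,  0.24753992],
       [ 0.33837921, -0.44579709,  0.82871253, -1.13382346],
  
[... 402 characters left out ...]
226e-01],
       [-1.28351246e-01,  6.34877110e-03,  9.91708450e-01,
        -1.11669983e+00],
       [ 0.00000000e+00,  0.00000000e+00,  0.00000000e+00,
         1.00000000e+00]])}
{'mtx': array([[316.64563468,   0.        , 319.15688096],
       [  0.        , 316.64563468, 197.76953956],
       [  0.        ,   0.        ,   1.        ]]), 'T_tool_cam': array([[ 3.27926901e-04,  9.46363764e-01,  3.23102955e-01,
         8.46580003e-02],
       [ 9.99999909e-01, -2.21833307e-04, -3.65183500e-04,
        -4.22705709e-04],
       [-2.73921434e-04,  3.23103045e-01, -9.46363750e-01,
        -1.42891561e-01],
       [ 0.00000000e+00,  0.00000000e+00,  0.00000000e+00,
         1.00000000e+00]])}
```

View pics/scene0.png

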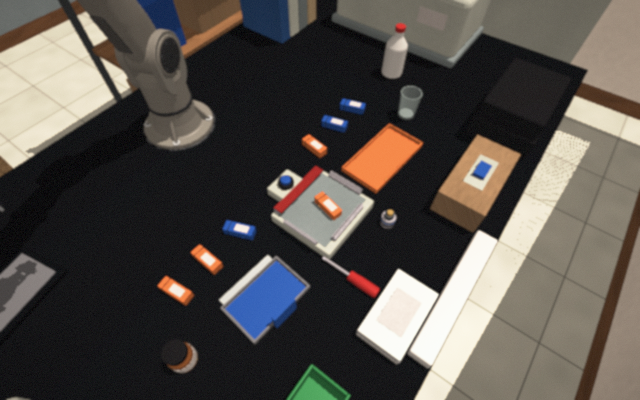

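View pics/top0.png

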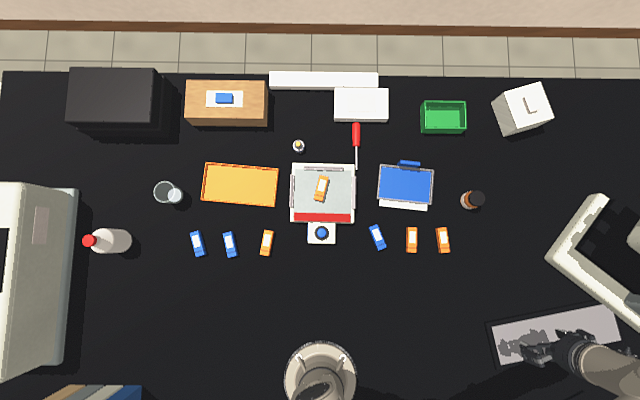

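```bash
cat > h.py <<'E'
from station import robot, cams, workorder
import cv2,numpy as np
from scipy.spatial.transform import Rotation as Rn
def cam(name,pose=None):
    """K, world->cv-camera R,t"""
    c=cams.calibration(name);F=np.diag([1,-1,-1,1.])
    if name=="wrist":
        T=np.eye(4);T[:3,:3]=Rn.from_euler('xyz',pose[1],degrees=True).as_matrix();T[:3,3]=pose[0]
        E=np.linalg.inv(T@c["T_tool_cam"])
    else:E=c["extrinsics"]
    E=F@E
    return c["mtx"],E[:3,:3],E[:3,3]
def grab(name):
    s=robot.sense();im=cams.grab_frame(name)
    return im,cam(name,(s["tool_pos"],s["eef_rot"]))
def proj(c,p):
    q=c[0]@(c[1]@np.array(p,float)+c[2]);return q[:2]/q[2]
def on_plane(c,uv,z):
    K,R,t=c;d=R.T@np.linalg.solve(K,[uv[0],uv[1],1.]);C=-R.T@t
    return C+d*(z-C[2])/d[2]
def tri(c1,u1,c2,u2):
    P=[np.array(c[0])@np.c_[c[1],c[2]] for c in(c1,c2)]
    X=cv2.triangulatePoints(P[0],P[1],np.array(u1,float).reshape(2,1),np.array(u2,float).reshape(2,1))[:,0]
    return X[:3]/X[3]
def blobs(im,amin,amax):
    """mailer-like blobs: colour, label centroid px, hull contour"""
    k=3;big=cv2.resize(im,None,fx=k,fy=k,interpolation=cv2.INTER_CUBIC)
    hsv=cv2.cvtColor(big,cv2.COLOR_RGB2HSV);out=[]
    for n,lo,hi in(("blue",(105,120,50),(125,255,255)),("orange",(4,130,110),(22,255,255))):
        m=cv2.inRange(hsv,lo,hi)
        for c in cv2.findContours(cv2.morphologyEx(m,cv2.MORPH_CLOSE,np.ones((7,7))),cv2.RETR_EXTERNAL,cv2.CHAIN_APPROX_NONE)[0]:
            h=cv2.convexHull(c);a=cv2.contourArea(h)/k/k
            if not amin<a<amax:continue
            f=np.zeros(m.shape,np.uint8);cv2.drawContours(f,[h],-1,255,-1)
            w=cv2.inRange(hsv,(0,0,140),(180,90,255))&f
            M=cv2.moments(w,True)
            if M["m00"]<0.08*a*k*k:continue
            off=(k-1)/2
            uv=(np.array([M["m10"],M["m01"]])/M["m00"]-off)/k
            out.append((n,uv,(h[:,0]-off)/k,a))
    return out
def mail(im,c,amin,amax,z=.024):
    """list of (colour, xy of label at height z, yaw deg of long axis, uv)"""
    r=[]
    for n,uv,h,a in blobs(im,amin,amax):
        X=np.array([on_plane(c,p,z)[:2] for p in h])
        (_,(w,l),_)=cv2.minAreaRect((X*1000).astype(np.float32))
        b=cv2.boxPoints(cv2.minAreaRect((X*1000).astype(np.float32)))
        e=max((b[1]-b[0],b[2]-b[1]),key=np.linalg.norm)
        r.append((n,on_plane(c,uv,z)[:2],np.degrees(np.arctan2(e[1],e[0]))%180,uv,sorted((w,l))))
    return r
E
python3 - <<'E'
from h import *
T=cam("top");S=cam("scene")
print(-T[1].T@T[2],-S[1].T@S[2])
t=cv2.imread("pics/top0.png")[:,:,::-1];s=cv2.imread("pics/scene0.png")[:,:,::-1]
A=mail(t,T,120,700);B=mail(s,S,120,700)
for a in A:
    ps=[(np.linalg.norm(proj(S,[*a[1],.024])-b[3]),b) for b in B if b[0]==a[0]]
    d,b=min(ps,key=lambda q:q[0]) if ps else (None,None)
    print(a[0],a[1].round(4),round(a[2],1),a[3].round(1),np.round(a[4]), (round(d,1),b[3].round(1),tri(T,a[3],S,b[3]).round(4)) if ps else None)
cv2.imwrite("pics/topc.png",cv2.resize(cv2.imread("pics/top0.png")[130:262,180:500],None,fx=2.5,fy=2.5,interpolation=cv2.INTER_CUBIC))
cv2.imwrite("pics/scenec.png",cv2.resize(cv2.imread("pics/scene0.png")[120:350,190:420],None,fx=2.6,fy=2.6,interpolation=cv2.INTER_CUBIC))
E
```

```text
[0.39922326 0.01186124 1.17762971] [ 0.84316992 -0.4173725   0.79937109]
blue [0.4005 0.2823] 15.0 [228.5 241.5] [35. 80.] (np.float64(0.5), array([336.6, 121.1]), array([0.401 , 0.2824, 0.0252]))
blue [0.4019 0.3814] 18.3 [195.7 240.7] [37. 80.] (np.float64(0.4), array([354.8, 103.7]), array([0.4024, 0.3816, 0.0248]))
blue [ 0.4266 -0.167 ] 22.3 [376.6 234.3] [34. 80.] (np.float64(0.8), array([241.2, 227.9]), array([ 0.4271, -0.1662,  0.0258]))
orange [0.4068 0.1679] 170.8 [266.3 239.8] [32. 79.] (np.float64(0.5), array([315.9, 144.2]), array([0.4073, 0.1682, 0.0252]))
orange [ 0.4206 -0.37  ] 6.8 [443.1 237. ] [37. 80.] (np.float64(0.8), array([176.4, 289.9]), array([ 0.4209, -0.3689,  0.0255]))
orange [ 0.4205 -0.2749] 178.7 [412.  236.7] [35. 79.] (np.float64(0.7), array([207.5, 258.7]), array([ 0.4209, -0.2741,  0.0252]))
orange [0.577  0.0026] 166.3 [321.4 184.9] [29. 79.] (np.float64(8.0), array([329.7, 204.7]), array([0.5727, 0.0033, 0.0553]))
```

View pics/topc.png

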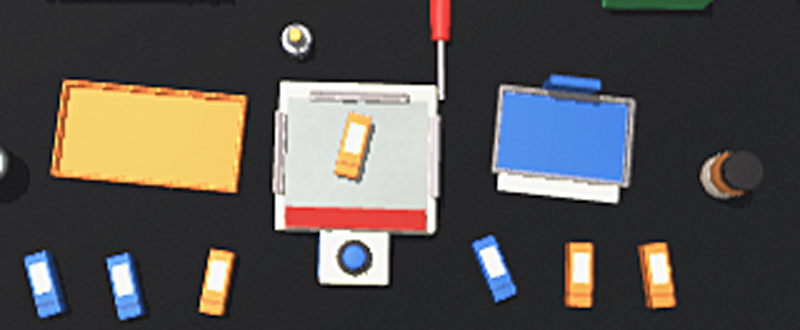

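View pics/scenec.png

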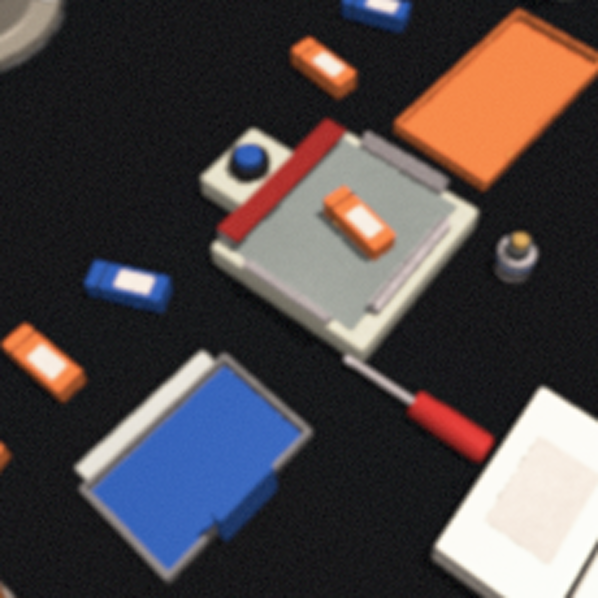

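Scene and top pictures show three blue and three orange mailers on the bench, and orange4 on the stage at top pixel (321,185). The tray is at about (405,187), the bin at about (240,185), the button at (322,233). Triangulated label tops are at 25 mm, and 55 mm on the stage, which fits 24 and 54. Next, wrist views of the tray, stage and bin.

Run:
```python
from h import *
import pickle
D={}
for i,(x,y) in enumerate([(.5,-.27),(.5,-.08),(.5,.14)]):
    robot.move_to([x,y,.27],[180,0,0]);robot.pause(.3)
    im,c=grab("wrist");D[i]=(im,c);cv2.imwrite(f"pics/w{i}.png",im[:,:,::-1])
pickle.dump(D,open("w.pkl","wb"))
print(robot.sense()["time_s"])
for i in(0,1): # rough projections for cropping
    print(i,[proj(D[i][1],p).round() for p in([.56,-.26,.0],[.56,0,.03],[.56,.24,0])])
a=cv2.resize(D[0][0],None,fx=1.25,fy=1.25,interpolation=cv2.INTER_CUBIC);cv2.imwrite("pics/w0b.png",a[:,:,::-1])
a=cv2.resize(D[1][0],None,fx=1.25,fy=1.25,interpolation=cv2.INTER_CUBIC);cv2.imwrite("pics/w1b.png",a[:,:,::-1])
a=cv2.resize(D[2][0],None,fx=1.25,fy=1.25,interpolation=cv2.INTER_CUBIC);cv2.imwrite("pics/w2b.png",a[:,:,::-1])
```

```text
4.3333
0 [array([311., 110.]), array([ 88., 112.]), array([-86., 110.])]
1 [array([461., 110.]), array([250., 112.]), array([ 64., 111.])]
```

View pics/w0b.png

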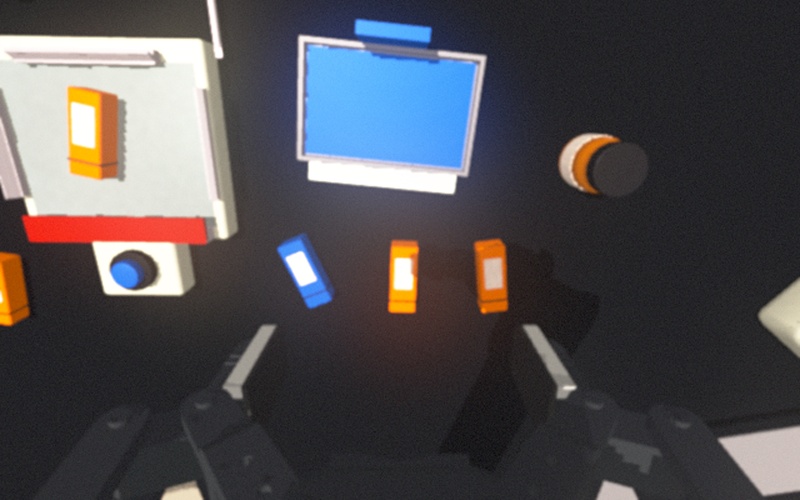

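View pics/w1b.png

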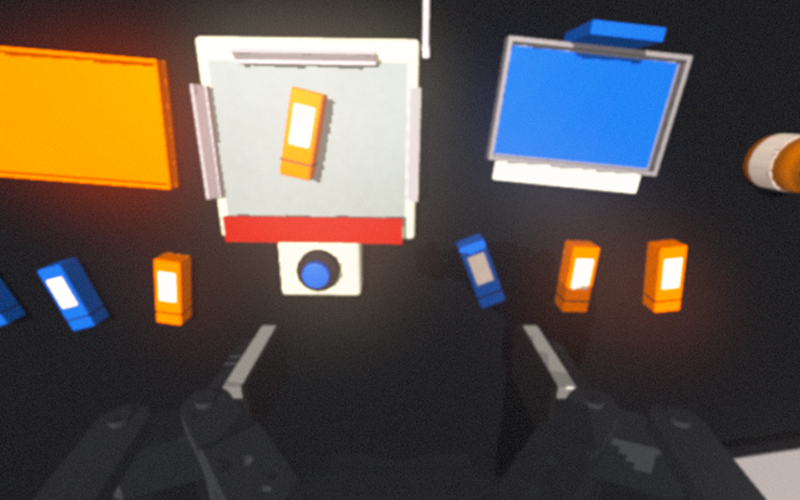

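View pics/w2b.png

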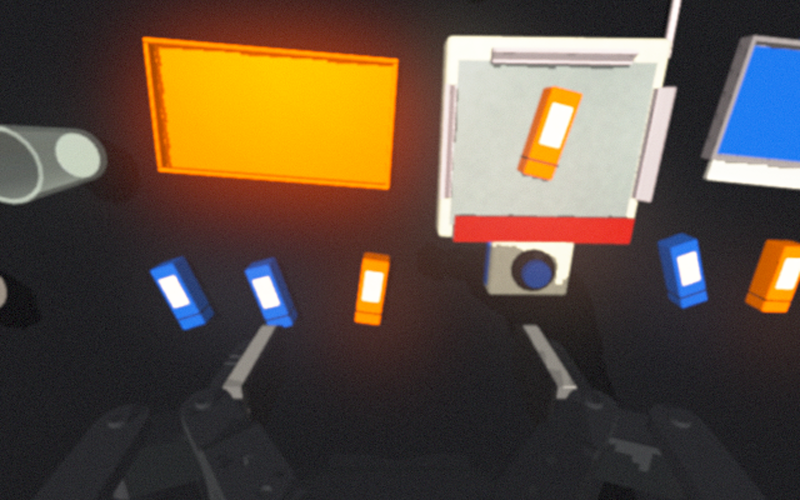

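Wrist views, read in the enlarged pictures:
- **Lip:** the far edge runs (225,217)-(403,222) in w1 and (455,216)-(632,219) in w2.
- **Tray rim corners:** (298,36), (487,56), (467,177), (297,160) in w0 and (508,37), (692,55), (655,177), (488,160) in w1.
- **Bin rim:** (143,38), (398,60), (389,188), (158,172) in w2.
- **Button:** about (536,270) in w2.

Next step is triangulating these points and fitting poses.

```bash
cat > fit.py <<'E'
from h import *
import pickle
from scipy.optimize import least_squares
D=pickle.load(open("w.pkl","rb"));C=[D[i][1] for i in range(3)]
obs={ # model point -> {view: px in 1.25x picture}
"stage":[((-66,85,49),{0:(24,216),1:(225,217),2:(455,216)}),((-66,-85,49),{0:(207,221),1:(403,222),2:(632,219)})],
"tray":[((55,85,14),{0:(298,36),1:(508,37),2:(750,37)}),((55,-85,14),{0:(487,56),1:(692,55)}),((-55,-85,14),{0:(467,177),1:(655,177)}),((-55,85,14),{0:(297,160),1:(488,160),2:(704,157)}),
 ((-75,75,5),{0:(308,179),1:(492,180)}),((-75,-75,5),{0:(455,193),1:(637,193)}),((65,30,55),{0:(356,19),1:(590,19)}),((65,-30,55),{0:(431,28),1:(666,28)})],
"bin":[((60,115,16),{2:(143,38)}),((60,-115,16),{2:(398,60),1:(165,58)}),((-60,-115,16),{2:(389,188),1:(177,188)}),((-60,115,16),{2:(158,172)})],
"button":[((0,0,0),{0:(129,269),1:(317,270),2:(537,270)})],
"stop":[((68,0,30),{1:(305,64),2:(564,64)})]}
px=lambda q:(np.array(q,float)+.5)/1.25-.5
def go(p,m):
    c,s=np.cos(p[2]),np.sin(p[2]);m=np.array(m)/1000
    return np.array([p[0]+c*m[0]-s*m[1],p[1]+s*m[0]+c*m[1],m[2]+(p[3] if len(p)>3 else 0)])
P={}
for n,L in obs.items():
    for m,o in L:
        k=sorted(o)
        if len(k)>1:print(n,m,"tri",tri(C[k[0]],px(o[k[0]]),C[k[-1]],px(o[k[-1]])).round(4))
    if n in("button","stop"):continue
    f=lambda p:np.concatenate([proj(C[v],go(p,m))-px(q) for m,o in L for v,q in o.items()])
    for x0 in([.56,0,0],[.56,0,0,0]):
        r=least_squares(f,x0);print(n,"pose",r.x.round(4),"yaw",np.degrees(r.x[2]).round(2),"rms px",np.sqrt(np.mean(r.fun**2)).round(2))
        if len(x0)==3:P[n]=r.x
S=P["stage"]
for q in((-97,98,30),(-66,0,44),(68,0,30),(0,0,30)):print("stage pt",q,go(S,q).round(4),((proj(C[1],go(S,q))+.5)*1.25-.5).round(0))
pickle.dump(P,open("P.pkl","wb"))
E
python3 fit.py
```

```text
stage (-66, 85, 49) tri [0.4913 0.086  0.0475]
stage (-66, -85, 49) tri [ 0.486  -0.0852  0.0437]
stage pose [ 0.5549 -0.0019 -0.0285] yaw -1.63 rms px 1.17
stage pose [ 0.5544 -0.0014 -0.0289 -0.0027] yaw -1.66 rms px 0.83
tray (55, 85, 14) tri [ 0.6489 -0.1789  0.0125]
tray (55, -85, 14) tri [ 0.6332 -0.3513  0.0104]
tray (-55, -85, 14) tri [ 0.5221 -0.3384  0.0131]
tray (-55, 85, 14) tri [ 0.5401 -0.1676  0.0076]
tray (-75, 75, 5) tri [ 0.5187 -0.1765  0.0053]
tray (-75, -75, 5) tri [ 0.5043 -0.3282  0.0053]
tray (65, 30, 55) tri [ 0.6552 -0.2355  0.0508]
tray (65, -30, 55) tri [ 0.6479 -0.2959  0.0547]
tray pose [ 0.5861 -0.2587 -0.0964] yaw -5.52 rms px 1.14
tray pose [ 0.5862 -0.2591 -0.0967 -0.0015] yaw -5.54 rms px 1.09
bin (60, -115, 16) tri [0.6325 0.1397 0.0013]
bin (-60, -115, 16) tri [0.5105 0.1495 0.0039]
bin pose [ 0.5802  0.2566 -0.0793] yaw -4.54 rms px 2.08
bin pose [ 0.5804  0.2588 -0.0797 -0.0057] yaw -4.57 rms px 1.8
button (0, 0, 0) tri [0.4351 0.0008 0.0443]
stop (68, 0, 30) tri [ 0.6233 -0.0014  0.0442]
stage pt (-97, 98, 30) [0.4607 0.0988 0.03  ] [222. 241.]
stage pt (-66, 0, 44) [ 0.4889 -0.      0.044 ] [315. 218.]
stage pt (68, 0, 30) [ 0.6229 -0.0038  0.03  ] [311.  66.]
stage pt (0, 0, 30) [ 0.5549 -0.0019  0.03  ] [315. 146.]
```

Run:
```python
from h import *
import pickle
D=pickle.load(open("w.pkl","rb"));D[3]=(cv2.imread("pics/top0.png")[:,:,::-1],cam("top"))
for i in range(4):
    im,c=D[i];r=im.astype(int)
    m=((r[:,:,0]>110)&(r[:,:,1]<70)&(r[:,:,2]<70)).astype(np.uint8)
    n,l,st,_=cv2.connectedComponentsWithStats(m);ok=[j for j in range(1,n) if st[j,4]>60 and st[j,2]>45];j=ok[0]
    us=np.arange(st[j,0]+6,st[j,0]+st[j,2]-6);top=[]
    for u in us: # subpixel far edge: redness transition (G channel falls bright->dark)
        v=np.where(l[:,u]==j)[0].min();g=im[v-4:v+4,u,1].astype(float);h=(g[0]+g[-1])/2;k=np.where((g[:-1]>=h)&(g[1:]<h))[0]
        k=k[0] if len(k) else 3;top.append(v-4+k+(g[k]-h)/(g[k]-g[k+1]+1e-9))
    P=np.array([on_plane(c,(u,v),.049) for u,v in zip(us,top)])
    p=np.polyfit(P[:,1],P[:,0],1);res=P[:,0]-np.polyval(p,P[:,1])
    e=[on_plane(c,(u,np.interp(u,us,top)),.049)[1] for u in(st[j,0]-.5,st[j,0]+st[j,2]-.5)]
    print(i,"yaw",np.degrees(-np.arctan(p[0])).round(2),"x at mid",np.polyval(p,np.mean(e)).round(4),"y ends",np.round(e,4),"mid",np.mean(e).round(4),"sd mm",(res.std()*1e3).round(2))
```

```text
0 yaw -5.68 x at mid 0.49 y ends [ 0.0873 -0.0418] mid 0.0228 sd mm 3.86
1 yaw -4.37 x at mid 0.5207 y ends [0.2073 0.1368] mid 0.172 sd mm 0.16
2 yaw 32.02 x at mid 0.6501 y ends [0.3609 0.1117] mid 0.2363 sd mm 153.35
3 yaw -1.0 x at mid 0.4886 y ends [ 0.0855 -0.0824] mid 0.0015 sd mm 0.3
```

Run:
```python
from h import *
import pickle
D=pickle.load(open("w.pkl","rb"))
for i in range(3):
    im,c=D[i]
    hsv=cv2.cvtColor(im,cv2.COLOR_RGB2HSV);m=((hsv[:,:,0]<4)|(hsv[:,:,0]>174))&(hsv[:,:,1]>150)&(hsv[:,:,2]>90)
    m=cv2.morphologyEx(m.astype(np.uint8),cv2.MORPH_OPEN,np.ones((5,5)))
    n,l,st,ce=cv2.connectedComponentsWithStats(m);q=proj(c,[.48,0,.049])
    j=min(range(1,n),key=lambda j:np.linalg.norm(ce[j]-q)+(st[j,4]<500)*999)
    us=np.arange(st[j,0]+8,st[j,0]+st[j,2]-8);top=[]
    for u in us:
        v=np.where(l[:,u]==j)[0].min();g=im[v-4:v+4,u,1].astype(float);h=(g[0]+g[-1])/2;k=np.where((g[:-1]>=h)&(g[1:]<h))[0]
        k=k[0] if len(k) else 3;top.append(v-4+k+(g[k]-h)/(g[k]-g[k+1]+1e-9))
    P=np.array([on_plane(c,(u,v),.049) for u,v in zip(us,top)])
    p=np.polyfit(P[:,1],P[:,0],1);k=abs(P[:,0]-np.polyval(p,P[:,1]))<.002;p=np.polyfit(P[k,1],P[k,0],1);res=P[k,0]-np.polyval(p,P[k,1])
    e=[on_plane(c,(u,np.interp(u,us,top)),.049)[1] for u in(st[j,0]-.5,st[j,0]+st[j,2]-.5)]
    print(i,st[j],"yaw",np.degrees(-np.arctan(p[0])).round(2),"x at mid",np.polyval(p,np.mean(e)).round(4),"y ends",np.round(e,4),"mid",np.mean(e).round(4),"sd mm",(res.std()*1e3).round(2))
```

```text
0 [  18  172  147   24 2907] yaw -0.81 x at mid 0.4916 y ends [ 0.0864 -0.0872] mid -0.0004 sd mm 0.37
1 [ 180  173  142   23 2758] yaw -0.96 x at mid 0.4918 y ends [ 0.084  -0.0837] mid 0.0001 sd mm 0.33
2 [ 363  173  144   23 2826] yaw -0.94 x at mid 0.4918 y ends [ 0.0879 -0.0826] mid 0.0027 sd mm 0.28
```

```bash
python3 - <<'E'
s=open("h.py").read()
i=s.index("def mail(")
s=s[:i]+'''def mail(im,c,amin,amax,z=.024):
    """list of dict: colour n, centre p (xy at top height z), yaw (deg, -90..90), uv of label, rect size mm"""
    r=[]
    for n,uv,h,a in blobs(im,amin,amax):
        X=np.array([on_plane(c,p,z)[:2] for p in h])*1000;o=X.mean(0)
        R=cv2.minAreaRect((X-o).astype(np.float32));b=cv2.boxPoints(R)
        e=max((b[1]-b[0],b[2]-b[1]),key=np.linalg.norm);e=e/np.linalg.norm(e)
        L=on_plane(c,uv,z)[:2]*1000;d=(np.array(R[0])+o-L)@e   # along the length: hull, across: label
        y=(np.degrees(np.arctan2(e[1],e[0]))+90)%180-90
        r.append(dict(n=n,p=(L+d*e)/1000,yaw=y,uv=uv,size=np.round(sorted(R[1])),d=d))
    return r
def near(L,n,p,tol=.07):
    L=[m for m in L if m["n"]==n and np.hypot(*(m["p"]-p))<tol and 65<m["size"][1]<92]
    return min(L,key=lambda m:np.hypot(*(m["p"]-p))) if L else None
'''
open("h.py","w").write(s)
E
python3 - <<'E'
from h import *
import pickle
D=pickle.load(open("w.pkl","rb"))
A=[("top",cv2.imread("pics/top0.png")[:,:,::-1],cam("top"),120,700)]+[(f"w{i}",*D[i],500,2600) for i in range(3)]
for n,im,c,a,b in A:
    for z in(.024,.054):
        for m in mail(im,c,a,b,z):
            on=abs(m["p"][0]-.57)<.04
            if on==(z>.03):print(n,m["n"],m["p"].round(4),round(float(m["yaw"]),1),m["size"],round(float(m["d"]),1))
E
```

```text
top blue [0.3927 0.2802] 15.0 [35. 80.] -8.1
top blue [0.3938 0.3787] 18.3 [37. 80.] -8.6
top blue [ 0.4194 -0.17  ] 22.3 [34. 80.] -7.8
top orange [0.3991 0.1692] -9.2 [32. 79.] -7.8
top orange [ 0.4128 -0.3709] 6.8 [37. 80.] -7.8
top orange [ 0.4123 -0.2747] -1.3 [35. 79.] -8.3
top orange [0.563  0.0051] -13.7 [28. 76.] -9.6
w0 blue [ 0.422  -0.1685] 21.8 [35. 81.] -6.4
w0 orange [ 0.417 -0.274] -2.2 [32. 86.] -4.5
w0 orange [ 0.418 -0.37 ] 7.1 [33. 86.] -4.1
w1 blue [0.3947 0.2817] 15.2 [52. 82.] -7.1
w1 blue [ 0.4243 -0.168 ] 22.1 [31. 85.] -4.0
w1 orange [0.4051 0.1693] -9.8 [41. 89.] -3.1
w1 orange [ 0.4176 -0.2746] -2.0 [41. 84.] -4.9
w1 orange [ 0.4184 -0.3703] 7.0 [44. 88.] -3.8
w1 orange [0.5661 0.0055] -13.7 [30. 74.] -8.2
w2 blue [0.3962 0.2818] 14.6 [38. 83.] -5.5
w2 blue [0.3965 0.3803] 18.0 [45. 82.] -6.7
w2 blue [ 0.4266 -0.1674] 22.1 [41. 91.] -1.5
w2 orange [0.4041 0.169 ] -9.0 [32. 87.] -4.2
w2 orange [ 0.4169 -0.2746] -2.3 [53. 85.] -4.4
w2 orange [0.5656 0.0052] -13.6 [33. 76.] -8.7
```

```bash
cat >> h.py <<'E'
STAGE=np.array([.5575,-.0003,np.radians(-.93)]);BIN=np.array([.5803,.2577,np.radians(-4.5)]);TRAY0=np.array([.5861,-.2589,np.radians(-5.53)])
def at(P,x,y):
    c,s=np.cos(P[2]),np.sin(P[2]);return np.array([P[0]+c*x-s*y,P[1]+s*x+c*y])
def down(yaw):return [180,0,(yaw+90)%180-90]
HOV=.17;OFF=.004
def gap():return robot.sense()["finger_gap"]
def pick(n,p,z0=0.,look=True,force=80):
    robot.gripper_to(.75)
    yaw=0
    robot.move_to([*p,z0+HOV],down(yaw))
    if look:
        robot.pause(.15);im,c=grab("wrist");m=near(mail(im,c,1000,6500,z0+.024),n,p)
        if m is None:
            cv2.imwrite("pics/miss.png",im[:,:,::-1]);raise SystemExit("not seen")
        a=np.radians(m["yaw"]);e=np.array([np.cos(a),np.sin(a)])
        p=on_plane(c,m["uv"],z0+.024)[:2]+8e-3*np.sign(m["d"])*e;yaw=m["yaw"];print(n,"at",p.round(4),round(float(yaw),1),m["size"],round(float(m["d"]),1))
    robot.move_to([*p,z0+.06],down(yaw))
    robot.line_to([*p,z0+OFF],velocity=.12,f_stop=15)
    robot.gripper_to(.2,force);g=gap()
    robot.line_to([*p,z0+HOV],velocity=.25)
    print("gap",round(g,3),round(gap(),3),"F",round(robot.sense()["gripper_force"],1))
    return .27<gap()<.40
def place(p,yaw,zb,drop=.003):
    robot.move_to([*p,zb+HOV],down(yaw));g=gap();print("over place gap",round(g,3))
    if not .27<g<.40:return False
    robot.line_to([*p,zb+drop+OFF],velocity=.15,f_stop=12)
    robot.gripper_to(.46);robot.line_to([*p,zb+HOV],velocity=.25)
    print("placed t",robot.sense()["time_s"]);return True
E
python3 - <<'E'
from h import *
if pick("orange",np.array([.5655,.0053]),.030):
    place(at(BIN,0,-77),0,.0) if 0 else place(at(BIN,0,-.077),np.degrees(BIN[2]),.004)
robot.pause(.1);im,c=grab("wrist");cv2.imwrite("pics/a1.png",im[:,:,::-1])
E
```

```text
orange at [0.5661 0.0053] -13.8 [29. 77.] -6.6
gap 0.308 0.304 F 81.5
over place gap 0.304
placed t 11.0167
```

View pics/a1.png

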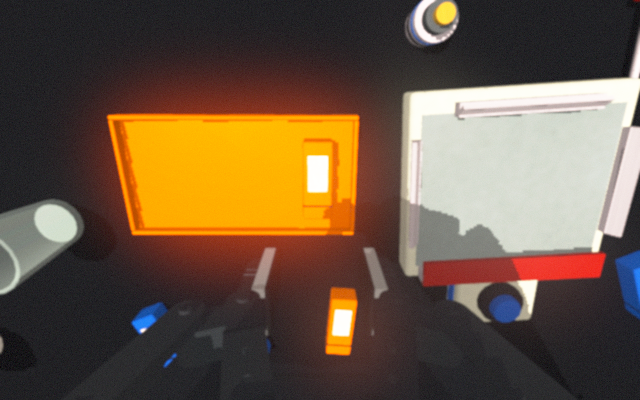

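Orange4 lies in the bin at pixel (318,175) and the stage is clear. Next is the tray, starting with an IK check and a grip and lift.

```bash
cat >> h.py <<'E'
def T4(R,t):
    T=np.eye(4);T[:3,:3]=R;T[:3,3]=t;return T
GH=.025
def tool_in_tray(s):  # s=+1: tool y along tray +x
    return T4(np.array([[0,s,0],[s,0,0],[0,0,-1.]]),[.060,0,GH])
def pose(T):return list(T[:3,3]),list(Rn.from_matrix(T[:3,:3]).as_euler('xyz',degrees=True))
def planar(P,z=0):return T4(Rn.from_euler('z',P[2]).as_matrix(),[P[0],P[1],z])
def tray_tip(xt,zt,th,s):
    """TCP pose with tongue tip at stage x=xt, height zt above floor, handle raised th rad"""
    R=Rn.from_euler('y',-th).as_matrix();o=np.array([xt,0,.030+zt])-R@np.array([-.075,0,0])
    return pose(planar(STAGE)@T4(R,o)@tool_in_tray(s))
E
python3 - <<'E'
from h import *
for s in(1,-1):
    L=[pose(planar(TRAY0,z)@tool_in_tray(s)) for z in(.12,0)]+[tray_tip(-.050,.08,.3,s),tray_tip(-.052,.004,.3,s),tray_tip(-.076,.003,.3,s),tray_tip(-.075,.001,.15,s),tray_tip(-.075,0,0,s)]
    print(s)
    for l in L:
        q=robot.inverse_kinematics(*l);print(np.round(l[0],3),np.round(l[1],1),None if q is None else np.round(q,0))
E
```

```text
1
[ 0.646 -0.265  0.145] [180.    0.   84.5] [ 38.  42. -33.  66.  22.  78.   2.]
[ 0.646 -0.265  0.025] [180.    0.   84.5] [ 39.  48. -32.  73.  26.  66.  -1.]
[ 0.629 -0.001  0.174] [162.8  -0.   89.1] [ 28.  22. -39.  97.  21.  50. -19.]
[ 0.627 -0.001  0.098] [162.8  -0.   89.1] [ 26.  27. -37. 102.  27.  41. -25.]
[ 0.603 -0.001  0.097] [162.8  -0.   89.1] [ 27.  24. -37. 106.  26.  40. -24.]
[ 0.612 -0.001  0.076] [171.4   0.   89.1] [ 25.  32. -38.  97.  26.  51. -23.]
[ 0.617 -0.001  0.055] [180.    0.   89.1] [ 23.  39. -37.  87.  26.  62. -22.]
-1
[ 0.646 -0.265  0.145] [-180.     0.   -95.5] [  20.   38.    1.   67.   -1.   75. -164.]
[ 0.646 -0.265  0.025] [-180.     0.   -95.5] [  20.   44.    1.   74.   -1.   62. -164.]
[ 0.629 -0.001  0.174] [-162.8    0.   -90.9] [ -27.   19.   33.   99.  -14.   48. -171.]
[ 0.627 -0.001  0.098] [-162.8    0.   -90.9] [ -19.   23.   22.  104.  -13.   38. -172.]
[ 0.603 -0.001  0.097] [-162.8    0.   -90.9] [ -20.   20.   22.  108.  -12.   37. -172.]
[ 0.612 -0.001  0.076] [-171.4    0.   -90.9] [ -18.   28.   22.   98.  -14.   48. -171.]
[ 0.617 -0.001  0.055] [180.    0.  -90.9] [ -16.   35.   22.   89.  -15.   59. -171.]
```

Run:
```python
from h import *
s=1;robot.gripper_to(.5)
p,o=pose(planar(TRAY0,.10)@tool_in_tray(s));robot.move_to(p,o)
p,o=pose(planar(TRAY0,0)@tool_in_tray(s));print("stopped",robot.line_to(p,o,velocity=.12,f_stop=15))
robot.gripper_to(0,110);print("gap",gap(),robot.sense()["tool_pos"],robot.sense()["gripper_force"])
robot.line_to([p[0],p[1],p[2]+.12],velocity=.12);print("gap",gap())
p,o=tray_tip(-.050,.08,.3,s)
robot.line_to(p,o,velocity=.15);robot.pause(.2);st=robot.sense();print(gap(),st["gripper_force"],st["contact_force"],st["torque"],st["time_s"],st["tool_pos"])
im,c=grab("scene");im2,_=grab("wrist")
cv2.imwrite("pics/t1.png",np.vstack([cv2.resize(im[80:280,180:440],(640,492)),])[:,:,::-1]);cv2.imwrite("pics/t1w.png",im2[:,:,::-1])
```

```text
stopped False
gap 0.09776842293515103 [ 0.64624176 -0.26485749  0.02624859] 107.95799016952515
gap 0.09376734365149957
0.09838843618883225 107.29933619499207 [-1.48608733e-03  1.67407055e-01 -2.63344130e+00] [0.01518268 0.3523776  0.00372452] 17.9 [ 0.62916654 -0.00208263  0.17361106]
```

View pics/t1.png

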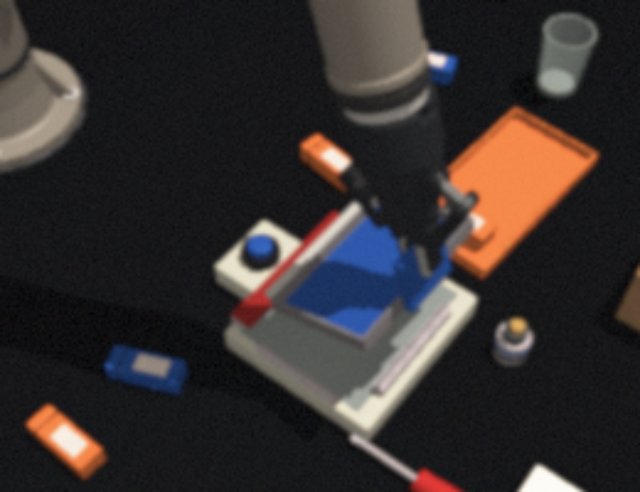

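The tray is held, handle end up, above the stage, with its tongue edge about (275,295)-(355,215) in the crop. I'll check that against projected points before lowering.

Run:
```python
from h import *
S=cam("scene");st=robot.sense()
Tt=T4(Rn.from_euler('xyz',st["eef_rot"],degrees=True).as_matrix(),st["tool_pos"])@np.linalg.inv(tool_in_tray(1))
crop=lambda q:((np.array(q)-[180,80]+.5)*2.4615-.5).round(0)
im=cv2.imread("pics/t1.png")
for m in((-75,75,5),(-75,-75,5),(55,-85,14),(-55,-85,14),(55,85,14),(-55,85,14),(65,-30,55),(65,30,55)):
    w=(Tt@np.array([*np.array(m)/1000,1]))[:3];q=crop(proj(S,w));print(m,w.round(3),q);cv2.circle(im,tuple(int(v) for v in q),4,(0,255,0),1)
for m in((-.066,.085),(-.066,-.085)):
    q=crop(proj(S,[*at(STAGE,*m),.049]));print("lip",q);cv2.circle(im,tuple(int(v) for v in q),4,(255,0,255),1)
for m in((.068,.060),(.068,-.060)):
    q=crop(proj(S,[*at(STAGE,*m),.030]));cv2.circle(im,tuple(int(v) for v in q),4,(255,0,255),1)
cv2.imwrite("pics/t1o.png",cv2.resize(im[180:440,200:500],None,fx=2,fy=2))
```

```text
(-75, 75, 5) [0.507 0.075 0.115] [359. 195.]
(-75, -75, 5) [ 0.505 -0.075  0.115] [263. 292.]
(55, -85, 14) [ 0.626 -0.087  0.162] [362. 340.]
(-55, -85, 14) [ 0.521 -0.085  0.129] [269. 299.]
(55, 85, 14) [0.629 0.083 0.162] [472. 216.]
(-55, 85, 14) [0.524 0.085 0.129] [379. 187.]
(65, -30, 55) [ 0.625 -0.032  0.204] [401. 267.]
(65, 30, 55) [0.626 0.028 0.204] [441. 223.]
lip [352. 224.]
lip [250. 329.]
```

View pics/t1o.png

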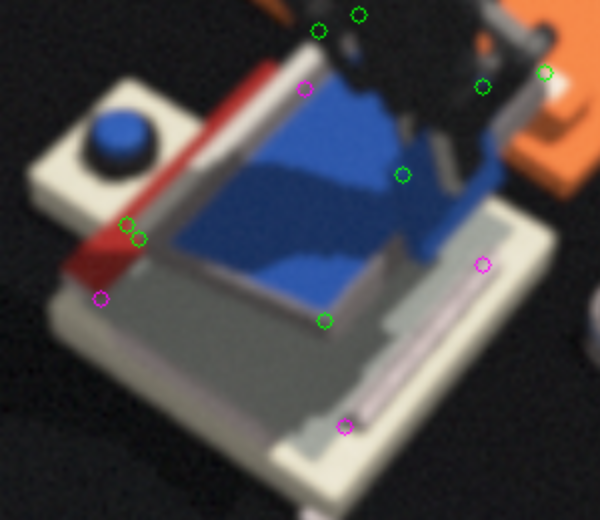

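Run:
```python
from h import *
st=robot.sense();W=cam("wrist",(st["tool_pos"],st["eef_rot"]))
Tt=T4(Rn.from_euler('xyz',st["eef_rot"],degrees=True).as_matrix(),st["tool_pos"])@np.linalg.inv(tool_in_tray(1))
im=cv2.imread("pics/t1w.png");im=cv2.resize(im,None,fx=1.25,fy=1.25)
for m in((-75,75,5),(-75,-75,5),(55,-85,14),(-55,-85,14),(55,85,14),(-55,85,14),(65,-30,55),(65,30,55),(55,30,55)):
    w=(Tt@np.array([*np.array(m)/1000,1]))[:3];q=(proj(W,w)+.5)*1.25-.5;print(m,q.round(0))
    if abs(q).max()<900:cv2.circle(im,tuple(int(v) for v in q),5,(0,255,0),1)
cv2.imwrite("pics/t1wo.png",im)
```

```text
(-75, 75, 5) [ 55. 136.]
(-75, -75, 5) [136. 436.]
(55, -85, 14) [387. 466.]
(-55, -85, 14) [169. 466.]
(55, 85, 14) [382. 110.]
(-55, 85, 14) [ 82. 110.]
(65, -30, 55) [410. 445.]
(65, 30, 55) [411. 295.]
(55, 30, 55) [379. 295.]
```

View pics/t1wo.png

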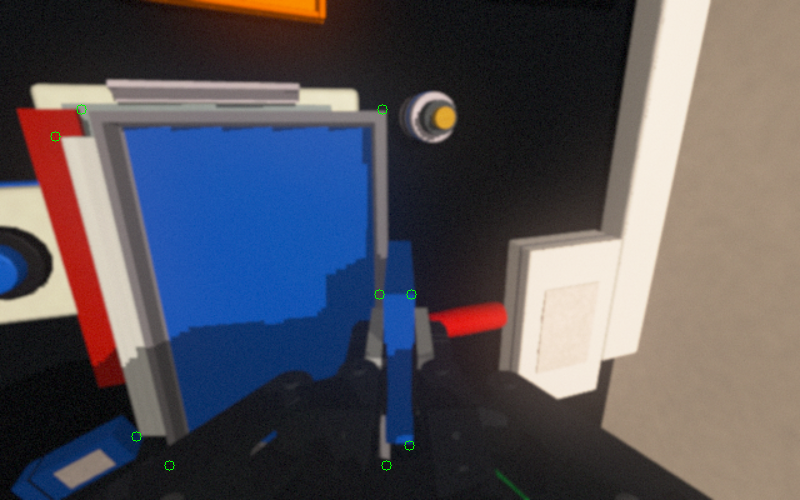

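The wrist view shows the tongue tip at (62,137) against a predicted (55,136), and the rim corner at (386,110) against (382,110). So the tray has sagged a little in the grip, and I'll fit that.

```bash
cat > sag.py <<'E'
from h import *
from scipy.optimize import least_squares
def sag(O,st,free=(0,2,4)):
    """fit tray pose offset in the tool: params (dx,dy,dz,rx,ry,rz) in tray frame about the grip point"""
    W=cam("wrist",(st["tool_pos"],st["eef_rot"]));g=np.array([.06,0,GH+.019])
    T0=T4(Rn.from_euler('xyz',st["eef_rot"],degrees=True).as_matrix(),st["tool_pos"])@np.linalg.inv(tool_in_tray(1))
    def f(q):
        v=np.zeros(6);v[list(free)]=q;R=Rn.from_euler('xyz',v[3:]).as_matrix()
        return np.concatenate([proj(W,(T0@np.r_[g+v[:3]+R@(np.array(m)/1000-g),1])[:3])-((np.array(u)+.5)/1.25-.5) for m,u in O])
    r=least_squares(f,np.zeros(len(free)));print(free,r.x.round(4),"rms",np.sqrt(np.mean(r.fun**2)).round(2),r.fun.reshape(-1,2).round(1).tolist());return r.x
E
python3 - <<'E'
from sag import *
O=[((-75,75,5),(62,137)),((-75,-75,5),(137,436)),((55,85,14),(386,110)),((-55,85,14),(89,112)),((65,30,55),(413,295)),((55,30,55),(384,295))]
st=robot.sense()
sag(O,st);sag(O,st,(0,1,2,4));sag(O,st,(0,1,2,3,4,5))
E
```

```text
(0, 2, 4) [ 0.0011 -0.     -0.0071] rms 1.2 [[-1.0, -0.5], [2.6, -0.9], [-0.1, -0.2], [-1.3, -1.9], [1.3, -0.1], [-1.0, -0.2]]
(0, 1, 2, 4) [ 0.0011 -0.0005 -0.001  -0.0013] rms 1.04 [[-0.9, 0.5], [2.6, -0.5], [-0.5, 1.0], [-1.0, -0.7], [1.2, -0.1], [-0.8, -0.1]]
(0, 1, 2, 3, 4, 5) [ 0.0009 -0.0004 -0.0004 -0.0095 -0.0036 -0.0034] rms 0.76 [[-0.2, 0.0], [0.9, 0.5], [-0.1, 1.3], [-0.1, -1.2], [1.0, -0.2], [-1.2, -0.3]]
```

No real sag: the fit is within 1 mm and 0.01 rad. Inserting.

Run:
```python
from h import *
s=1
def rep(t,r=None):
    st=robot.sense();print(t,r,"F",st["contact_force"].round(1),"gap",round(st["finger_gap"],3),"pos",st["tool_pos"].round(4),st["eef_rot"].round(1),"t",st["time_s"])
r=robot.line_to(*tray_tip(-.054,.004,.3,s),velocity=.1,f_stop=10);rep("down",r)
if not r:
    r=robot.line_to(*tray_tip(-.077,.003,.3,s),velocity=.05,f_stop=8);rep("in",r)
    im,c=grab("scene");cv2.imwrite("pics/t2.png",cv2.resize(im[130:260,240:400],None,fx=4,fy=4,interpolation=cv2.INTER_CUBIC)[:,:,::-1])
    cv2.imwrite("pics/t2w.png",grab("wrist")[0][:,:,::-1])
```

```text
down False F [ 0.5  0.2 -1.2] gap 0.097 pos [ 0.6259 -0.0012  0.0987] [162.7  -0.   89.1] t 18.9083
in False F [ 0.2 -0.8 -1.8] gap 0.1 pos [ 0.6022 -0.0012  0.097 ] [162.8   0.   89.1] t 19.5167
```

View pics/t2w.png

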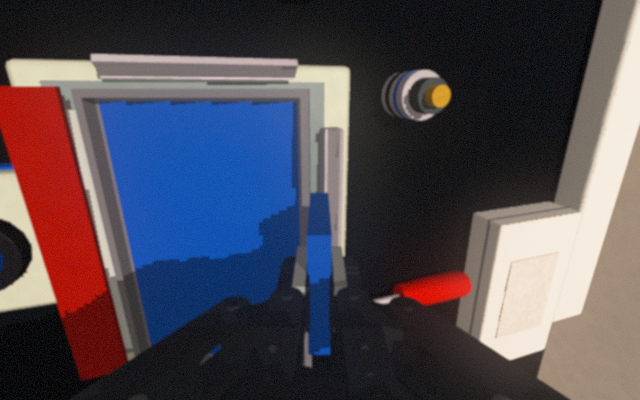

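The tongue is under the red lip, with only a narrow white strip left at (75,130)-(125,350), and there is no contact force. Turning the handle end down.

Run:
```python
from h import *
s=1
def rep(t,r=None):
    st=robot.sense();print(t,r,"F",st["contact_force"].round(1),"tq",st["torque"].round(2),"gap",round(st["finger_gap"],3),"pos",st["tool_pos"].round(4),st["eef_rot"].round(1),"t",st["time_s"])
for th,z in((.22,.002),(.15,.0015),(.08,.001),(.03,.0005),(0,-.0005)):
    r=robot.line_to(*tray_tip(-.0768,z,th,s),velocity=.05,f_stop=12);rep(th,r)
    if r:break
cv2.imwrite("pics/t3w.png",grab("wrist")[0][:,:,::-1])
```

```text
0.22 False F [-0.5  0.1 -2.6] tq [ 0.04  0.2  -0.01] gap 0.098 pos [ 0.6073 -0.0009  0.0856] [167.4  -0.   89.1] t 20.0083
0.15 False F [-0.3 -0.  -3. ] tq [-0.01  0.14 -0.04] gap 0.095 pos [ 0.6103 -0.001   0.0763] [171.4  -0.   89.1] t 20.3583
0.08 False F [ 0.2 -0.7 -2.3] tq [ 0.01 -0.02  0.03] gap 0.095 pos [ 0.6132 -0.0011  0.0669] [175.4   0.   89.1] t 20.7083
0.03 False F [-0.   0.2 -0.5] tq [ 0.01  0.05 -0.04] gap 0.099 pos [ 0.6147 -0.0011  0.0599] [178.2   0.   89.1] t 21.0083
0 False F [-1.6  0.7  4.1] tq [-0.02  0.19 -0.03] gap 0.1 pos [ 0.6164 -0.0008  0.0562] [179.8  -0.   89.1] t 21.2583
```

View pics/t3w.png

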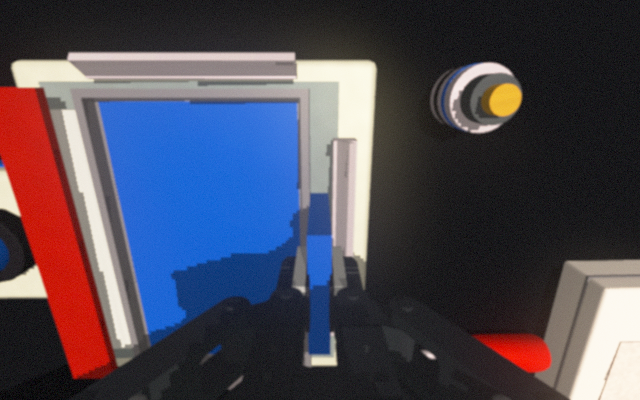

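Run:
```python
from h import *
st=robot.sense();W=cam("wrist",(st["tool_pos"],st["eef_rot"]))
Tt=T4(Rn.from_euler('xyz',st["eef_rot"],degrees=True).as_matrix(),st["tool_pos"])@np.linalg.inv(tool_in_tray(1))
print("tray",(np.linalg.inv(planar(STAGE))@Tt)[:3,3])
P=lambda T,m:proj(W,(T@np.r_[np.array(m)/1000,1])[:3]).round(0)
S=planar(STAGE)
for y in(75,0,-50):
    print(y,"tongue tip",P(Tt,(-75,y,5)),"rim bottom edge",P(Tt,(-55,y,14)),"pan root z5",P(Tt,(-55,y,5)),"lip lower edge",P(S,(-66,y,44)),"lip top",P(S,(-66,y,49)),"floor x-66",P(S,(-66,y,30)))
im=cv2.imread("pics/t3w.png");cv2.imwrite("pics/t3c.png",cv2.resize(im[60:380,0:180],None,fx=3.2,fy=1.8,interpolation=cv2.INTER_CUBIC))
```

```text
tray [-0.00104595  0.00040826  0.03101621]
75 tongue tip [ 45. 109.] rim bottom edge [ 72. 110.] pan root z5 [ 85. 109.] lip lower edge [ 52. 111.] lip top [ 43. 112.] floor x-66 [ 74. 109.]
0 tongue tip [ 81. 245.] rim bottom edge [106. 252.] pan root z5 [116. 245.] lip lower edge [ 89. 252.] lip top [ 83. 257.] floor x-66 [106. 241.]
-50 tongue tip [101. 317.] rim bottom edge [124. 327.] pan root z5 [133. 317.] lip lower edge [109. 327.] lip top [104. 333.] floor x-66 [122. 311.]
```

View pics/t3c.png

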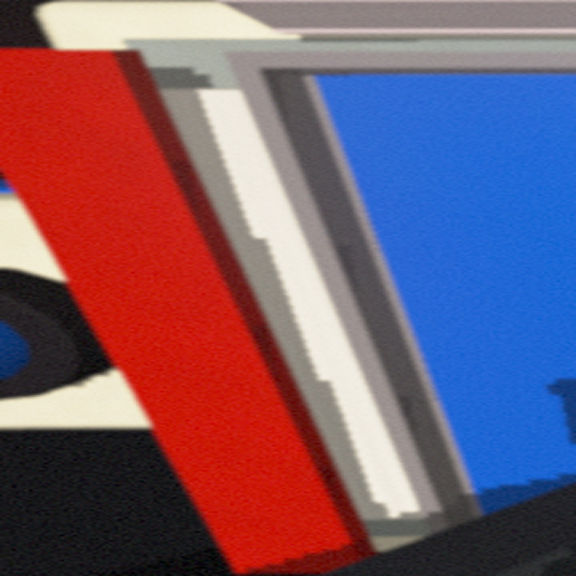

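The enlarged crop shows the tongue running under the lip's lower edge over its full width, partly shadowed at (165,90)-(380,520). Pose is within 1 mm of home. Releasing and checking from above.

Run:
```python
from h import *
st=robot.sense();p=st["tool_pos"]
robot.gripper_to(.4);robot.line_to([p[0],p[1],p[2]+.12],velocity=.2)
robot.move_to([.5,-.02,.27],[180,0,0]);robot.pause(.3)
im,c=grab("wrist");st=robot.sense();print(st["time_s"])
T=planar(np.array([STAGE[0]-.001,STAGE[1],STAGE[2]]),.030)
big=cv2.resize(im,None,fx=2,fy=2,interpolation=cv2.INTER_CUBIC)[:,:,::-1].copy()
for m in((55,85,14),(55,-85,14),(-55,-85,14),(-55,85,14),(65,30,55),(65,-30,55),(55,30,55),(51,81,14)):
    q=(proj(c,(T@np.r_[np.array(m)/1000,1])[:3])+.5)*2-.5;print(m,q.round(0));cv2.circle(big,tuple(int(v) for v in q.round()),4,(0,255,0),1)
u=(proj(c,[.557,0,.03])*2).astype(int);cv2.imwrite("pics/t4.png",big[max(0,u[1]-200):u[1]+300,u[0]-330:u[0]+330]);print("crop origin",u-[330,min(200,u[1])])
```

```text
24.0083
(55, 85, 14) [447. 124.]
(55, -85, 14) [764. 129.]
(-55, -85, 14) [749. 330.]
(-55, 85, 14) [462. 325.]
(65, 30, 55) [537.  95.]
(65, -30, 55) [665.  98.]
(55, 30, 55) [538. 118.]
(51, 81, 14) [455. 132.]
crop origin [275  28]
```

View pics/t4.png

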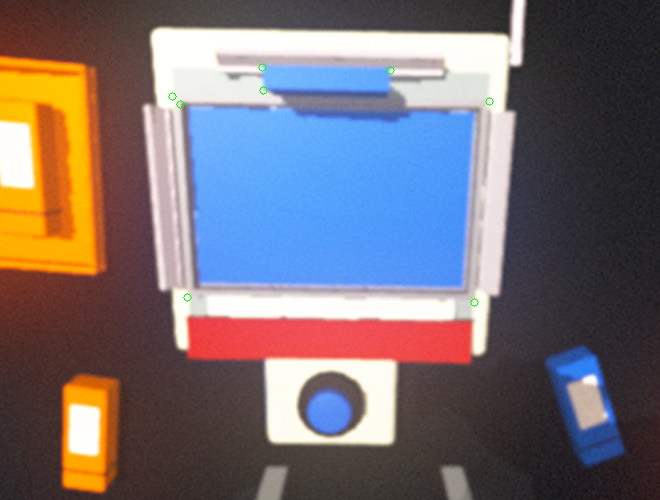

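The tray lies home. The handle's top corners fall on the predicted points at (262,67) and (390,70), the tongue is under the lip at (205-455,318), and the rim is square to the guides. Now sorting.

```bash
sed -i 's/robot.gripper_to(.46)/robot.gripper_to(.42)/' h.py
python3 - <<'E'
from h import *
TR=STAGE-[.001,0,0];A=np.array
J=[("blue",A([.4235,-.168]),at(TR,0,-.052),TR[2],.035,.006),
("orange",A([.413,-.370]),at(BIN,0,-.026),BIN[2],.004,.004),
("orange",A([.4125,-.2745]),at(BIN,0,.026),BIN[2],.004,.004),
("orange",A([.400,.169]),at(BIN,0,.077),BIN[2],.004,.004),
("blue",A([.393,.281]),at(TR,0,0),TR[2],.035,.006),
("blue",A([.394,.3795]),at(TR,0,.052),TR[2],.035,.006)]
for n,p,q,yaw,zb,dr in J:
    if not(pick(n,p) and place(q,np.degrees(yaw),zb,dr)):print("FAILED",n,p);break
robot.move_to([.42,.02,.30],[180,0,0]);robot.pause(.2)
print(robot.sense()["time_s"])
w,_=grab("wrist");t,_=grab("top")
cv2.imwrite("pics/s1.png",np.vstack([w,cv2.resize(t[130:270,160:480],(640,280))])[:590,:,::-1])
E
```

```text
blue at [ 0.4207 -0.1692] 22.1 [30. 80.] -6.3
gap 0.31 0.304 F 79.4
over place gap 0.306
placed t 30.8083
orange at [ 0.4142 -0.3702] 6.8 [31. 81.] -6.5
gap 0.303 0.307 F 80.9
over place gap 0.311
placed t 39.6083
orange at [ 0.4141 -0.2741] -2.4 [31. 81.] -6.5
gap 0.305 0.31 F 79.9
over place gap 0.311
placed t 48.875
orange at [0.4005 0.1696] -9.1 [31. 81.] -6.6
gap 0.309 0.306 F 78.7
over place gap 0.306
placed t 55.9667
blue at [0.3688 0.2911] 14.8 [30. 82.] -5.8
gap 0.308 0.307 F 79.4
over place gap 0.304
placed t 63.325
blue at [0.3955 0.3797] 17.9 [30. 79.] -6.5
gap 0.308 0.309 F 80.9
over place gap 0.305
placed t 71.4583
72.375
```

View pics/s1.png

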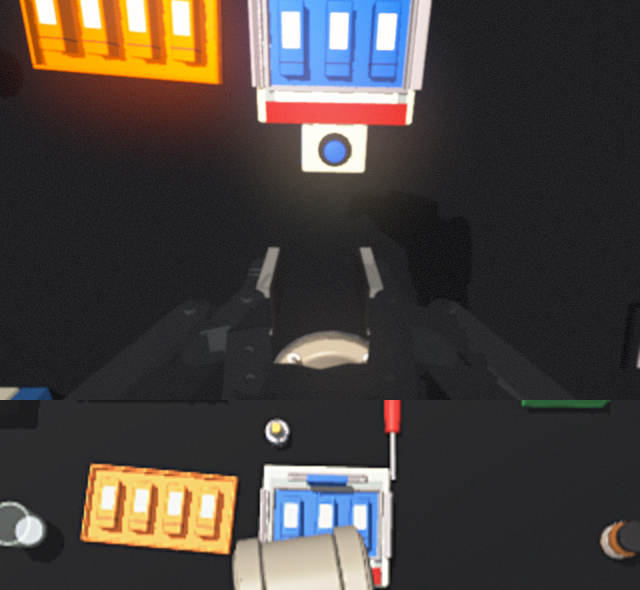

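All four orange mailers are in the bin and all three blue ones in the tray; the one blue mailer that got knocked was found and picked up. The button is at wrist pixel (335,150). Locating it by code from two views, then pressing.

Run:
```python
from h import *
def btn(im,c):
    q=proj(c,[.435,.001,.044]);hsv=cv2.cvtColor(im,cv2.COLOR_RGB2HSV);m=cv2.inRange(hsv,(100,110,60),(128,255,255))
    n,l,st,ce=cv2.connectedComponentsWithStats(m);j=min((j for j in range(1,n) if st[j,4]>60),key=lambda j:np.linalg.norm(ce[j]-q))
    return ce[j],st[j,2:]
a,ca=grab("wrist");ua,sa=btn(a,ca)
robot.gripper_to(0,40)
robot.move_to([.40,-.08,.2],[180,0,0]);robot.pause(.2);b,cb=grab("wrist");ub,sb=btn(b,cb)
X=tri(ca,ua,cb,ub);print(ua,sa,ub,sb,X.round(4),on_plane(ca,ua,.042).round(4),on_plane(cb,ub,.042).round(4))
B=on_plane(cb,ub,.043)
if np.hypot(*(B[:2]-[.435,.001]))<.008 and .034<X[2]<.054:
    robot.move_to([B[0],B[1],.09],[180,0,0])
    r=robot.line_to([B[0],B[1],.028],velocity=.02,f_stop=14);st=robot.sense();print(r,st["tool_pos"].round(4),st["contact_force"].round(1))
    robot.pause(.4);st=robot.sense();print(st["tool_pos"].round(4),st["contact_force"].round(1))
    robot.line_to([B[0],B[1],.12],velocity=.1)
print(robot.sense()["time_s"])
```

```text
[334.38903394 151.28720627] [ 22  22 383] [233.31629393 151.59744409] [ 29  28 626] [0.4317 0.0026 0.0502] [0.4302 0.0022 0.042 ] [0.4301 0.0048 0.042 ]
True [0.4303 0.0045 0.0461] [-2.6 -0.8  7.6]
[0.4303 0.0045 0.0461] [-2.2 -0.9  7.6]
77.7833
```

Run:
```python
from h import *
B=[.4315,.003]
robot.move_to([*B,.065],[180,0,0]);robot.pause(.2)
for z in np.arange(.058,.034,-.002):
    r=robot.line_to([*B,z],velocity=.02,f_stop=25);robot.pause(.15);st=robot.sense();f=st["contact_force"][2]
    print(round(z,4),r,round(st["tool_pos"][2],4),round(f,1))
    if r or f>20:break
robot.pause(.4);robot.line_to([*B,.12],velocity=.1);print(robot.sense()["time_s"])
```

```text
0.058 False 0.058 -0.9
0.056 False 0.056 0.3
0.054 False 0.054 0.1
0.052 False 0.0522 1.4
0.05 False 0.0502 1.6
0.048 False 0.0482 4.2
0.046 False 0.0461 6.3
0.044 False 0.0458 21.7
83.075
```

The button bottomed out: contact at 52 mm, hard stop at 45.8 mm, 6 mm of travel, 21.7 N. Last, a numeric check with the arm aside.

Run:
```python
from h import *
robot.move_to([.2,-.42,.25],[180,0,0]);robot.pause(.5)
im,c=grab("top");s0=cv2.imread("pics/top0.png")[:,:,::-1]
hsv=cv2.cvtColor(im,cv2.COLOR_RGB2HSV);w=cv2.inRange(hsv,(0,0,170),(180,70,255))
n,l,st,ce=cv2.connectedComponentsWithStats(w)
for P,nm,z,hx,hy in((BIN,"bin",.028,.056,.111),(STAGE,"tray",.059,.051,.081)):
    for j in range(1,n):
        X=on_plane(c,ce[j],z);d=X[:2]-P[:2];y=P[2];u=np.array([np.cos(y)*d[0]+np.sin(y)*d[1],-np.sin(y)*d[0]+np.cos(y)*d[1]])
        if abs(u[0])<hx and abs(u[1])<hy and 8<st[j,4]<90:print(nm,(u*1000).round(0),st[j,4])
print("bench mailers left",[(m["n"],m["p"].round(3)) for m in mail(im,c,120,700) if m["p"][0]<.48])
for nm,p in(("jar",(.54,-.45,.075)),("beaker",(.57,.44,.085)),("driver",(.70,-.1,.02)),("objective",(.69,.07,.05))):
    u=proj(c,p).astype(int);r=np.s_[u[1]-20:u[1]+20,u[0]-30:u[0]+30];print(nm,u,"mean diff",np.abs(im[r].astype(int)-s0[r]).mean().round(1))
print(robot.sense()["time_s"])
```

```text
bin [ 7. 78.] 70
bin [ 7. 27.] 71
bin [  7. -25.] 72
bin [  7. -76.] 71
tray [ 6. 52.] 86
tray [6. 1.] 78
tray [  5. -51.] 73
bench mailers left []
jar [474 196] mean diff 1.2
beaker [171 182] mean diff 1.2
driver [354 146] mean diff 1.6
objective [299 146] mean diff 1.1
85.4417
```

```bash
python3 -c "
from station import robot, cams, workorder
print(workorder.close_job())"
```

```text
the job is handed in; nothing more can be done
None
```

The job is handed in at about 85 s: tray fitted, all four orange mailers in the bin and all three blue in the tray, scan button pressed fully down (twice, as the first press's depth was unclear), jar, beaker, screwdriver and objective unmoved in the top camera; I viewed 16 pictures, over the limit of 14.

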